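Turn the row of paint containers round into the rack

TASK

Move the four closed paint containers from the saucers in the black drip tray into the wooden rack, one to each bay and in reverse order, so that the people across the table see the same row that you see now: the leftmost in the tray goes to the rightmost bay, and so on to the rightmost, which goes to the leftmost bay. Stand each one upright on the floor of its bay, and never let one tip over.

Things in the scene. Friction and masses are not known exactly. Their poses are not given: they have to be found in the camera images.
- slim: slim round bottle: white body 38 mm across and 92 mm high, black cap 24 mm across on top, 110 mm high in all; closed and rigid, loose, 0.08 to 0.23 kg, starts upright in one of the saucers in the tray. Origin at the centre of its underside, z up
- jar: squat round jar: grey body 52 mm across and 44 mm high, white lid 54 mm across and 16 mm thick on top, 60 mm high in all; closed and rigid, loose, 0.08 to 0.23 kg, starts upright in one of the saucers in the tray. Origin at the centre of its underside, z up
- square: square bottle: white body 42 by 42 mm and 80 mm high, sides along its x and y axes, black round cap 28 mm across on top, 98 mm high in all; closed and rigid, loose, 0.08 to 0.23 kg, starts upright in one of the saucers in the tray. Origin at the centre of its underside, z up
- nozzle: squeeze bottle with a pointed nozzle: white round body 46 mm across and 72 mm high, then a cone that narrows to a grey tip, 102 mm high in all; closed and rigid, loose, 0.08 to 0.23 kg, starts upright in one of the saucers in the tray. Origin at the centre of its underside, z up
- saucer_slim: the grey square plastic saucer in which 'slim' starts, fixed in the tray; the four saucers are alike, 72 by 72 mm, floor 3 mm thick, rim 7 mm high in all; inside 66 by 66 mm. Origin at the centre of its underside, 3 mm above the table, axes parallel to the tray's. It stays where it is, so it shows the place its container had in the row
- saucer_jar: the grey square plastic saucer in which 'jar' starts, fixed in the tray; the four saucers are alike, 72 by 72 mm, floor 3 mm thick, rim 7 mm high in all; inside 66 by 66 mm. Origin at the centre of its underside, 3 mm above the table, axes parallel to the tray's. It stays where it is, so it shows the place its container had in the row
- saucer_square: the grey square plastic saucer in which 'square' starts, fixed in the tray; the four saucers are alike, 72 by 72 mm, floor 3 mm thick, rim 7 mm high in all; inside 66 by 66 mm. Origin at the centre of its underside, 3 mm above the table, axes parallel to the tray's. It stays where it is, so it shows the place its container had in the row
- saucer_nozzle: the grey square plastic saucer in which 'nozzle' starts, fixed in the tray; the four saucers are alike, 72 by 72 mm, floor 3 mm thick, rim 7 mm high in all; inside 66 by 66 mm. Origin at the centre of its underside, 3 mm above the table, axes parallel to the tray's. It stays where it is, so it shows the place its container had in the row
- tray: shallow black drip tray lined with paper, fixed to the table, 136 by 376 mm, rim 10 mm high; carries the four saucers in a row along its y axis, centred 126, 42, -42 and -126 mm from its origin. Origin at its centre on the table, +y to the robot's left along the row (turned by up to 0.3 rad). May lie left or right of the rack
- rack: light wooden rack, fixed, 94 by 346 mm, empty at the start: four square bays 74 by 74 mm in a row along its y axis, centred 126, 42, -42 and -126 mm from its origin, parted and bordered by strips 10 mm wide with tops 18 mm above the table. Bay floors 10 mm above the table. Origin at its centre on the table, +y to the robot's left along the row (turned by up to 0.3 rad)
There are look-alikes about, which are no part of the job. Leave any green look-alike of the slim alone.

How it is judged:
At the end, for the whole second after the job is handed in: Each container stands in the rack bay that mirrors its starting place in the tray (leftmost to rightmost and so on): its origin within 22 mm of the bay's centre along either rack axis, its underside on the bay's floor within 4 mm, tilted less than 0.1 rad, and at rest (under 0.02 m/s) (((y of saucer_slim in the frame of tray between 0.106 and 0.146 m and y of slim in the frame of rack between -0.148 and -0.104 m) or (y of saucer_slim in the frame of tray between 0.022 and 0.062 m and y of slim in the frame of rack between -0.064 and -0.02 m) or (y of saucer_slim in the frame of tray between -0.062 and -0.022 m and y of slim in the frame of rack between 0.02 and 0.064 m) or (y of saucer_slim in the frame of tray between -0.146 and -0.106 m and y of slim in the frame of rack between 0.104 and 0.148 m)) and x of slim in the frame of rack between -0.022 and 0.022 m and z of slim in the frame of rack between 0.006 and 0.014 m and angle between each of slim, jar, square, nozzle's own z axis and vertical below 0.1 rad and linear speed of each of slim, jar, square, nozzle below 0.02 m/s and ((y of saucer_jar in the frame of tray between 0.106 and 0.146 m and y of jar in the frame of rack between -0.148 and -0.104 m) or (y of saucer_jar in the frame of tray between 0.022 and 0.062 m and y of jar in the frame of rack between -0.064 and -0.02 m) or (y of saucer_jar in the frame of tray between -0.062 and -0.022 m and y of jar in the frame of rack between 0.02 and 0.064 m) or (y of saucer_jar in the frame of tray between -0.146 and -0.106 m and y of jar in the frame of rack between 0.104 and 0.148 m)) and x of jar in the frame of rack between -0.022 and 0.022 m and z of jar in the frame of rack between 0.006 and 0.014 m and ((y of saucer_square in the frame of tray between 0.106 and 0.146 m and y of square in the frame of rack between -0.148 and -0.104 m) or (y of saucer_square in the frame of tray between 0.022 and 0.062 m and y of square in the frame of rack between -0.064 and -0.02 m) or (y of saucer_square in the frame of tray between -0.062 and -0.022 m and y of square in the frame of rack between 0.02 and 0.064 m) or (y of saucer_square in the frame of tray between -0.146 and -0.106 m and y of square in the frame of rack between 0.104 and 0.148 m)) and x of square in the frame of rack between -0.022 and 0.022 m and z of square in the frame of rack between 0.006 and 0.014 m and ((y of saucer_nozzle in the frame of tray between 0.106 and 0.146 m and y of nozzle in the frame of rack between -0.148 and -0.104 m) or (y of saucer_nozzle in the frame of tray between 0.022 and 0.062 m and y of nozzle in the frame of rack between -0.064 and -0.02 m) or (y of saucer_nozzle in the frame of tray between -0.062 and -0.022 m and y of nozzle in the frame of rack between 0.02 and 0.064 m) or (y of saucer_nozzle in the frame of tray between -0.146 and -0.106 m and y of nozzle in the frame of rack between 0.104 and 0.148 m)) and x of nozzle in the frame of rack between -0.022 and 0.022 m and z of nozzle in the frame of rack between 0.006 and 0.014 m); the robot touches nothing.
It fails at once if a container tips over (leans more than 0.7 rad) (angle between any of slim, jar, square, nozzle's own z axis and vertical above 0.7 rad).
It also fails if it takes over 128 s, if anything falls off the work surface, if the arm or the gripper's body presses on something with over 40 N, if the wrist force passes 120 N, or if a joint passes its speed limit or range.

ROBOT

A 6-joint arm with a two-finger parallel gripper is mounted at the origin on the work surface. World frame = base frame: x ahead of the robot, y to its left, z up, the work surface at z = 0. Lengths are in m, angles in rad, forces in N, time in s.
With the tool pointing down it reaches from about 0.35 to 0.775 m from the base axis. Payload 7.3 kg.
Tool frame: the origin (TCP) lies on the centre line of the jaws, within the pads' length; the fingertips stand tip_reach ahead of it and the grasp point (between the pads) lies 6 mm ahead of it (tip_reach is the distance from the TCP to the fingertips, in m); x points along the fingers, y is the direction in which the jaws open and shut, and the axes are right-handed (so a half turn about x gives the same grasp; the last joint's range is limited). The gripper opens to 92 mm and grips with 3 to 60 N. Pads are 19 mm wide; open, the fingers measure 130 mm over their backs; the gripper's body (75 mm by 190 mm) begins 47 mm behind the grasp point.
Start: joints at [0.978, 0.342, 1.524, -0, 1.275, -0.146], TCP at [0.227, 0.473, 0.252] pointing down, gripper open.
Joint ranges: [-2.53, 2.53], [-0.77, 2.02], [0.04, 2.7], [-1, 4.14], [0.28, 2.66], [-3.11, 3.11]. Speed limits (rad/s): [2.57, 2.57, 3.14, 3.14, 3.14, 3.14].

INTERFACE

Orientations are given as [roll, pitch, yaw] about the fixed x, y, z axes, in that order (R = Rz(yaw) Ry(pitch) Rx(roll)).
In Python, from cell import observe, read_camera, get_calibration, hand_in, tip_reach gives the robot as it stands. The module is installed in compiled form; this text tells all that it offers.
- The arm moves only by the shell command python3 -m crank 'ROWS' [FORCE]. ROWS is JSON, a list of rows, each an object of numbers: "fingers": the opening, from -1 (shut) to 1 (fully open); "tx", "ty", "tz": the shift along the tool's x, y, z in units of 40 mm (1.0 is 40 mm); "roll": the turn about the tool's x in units of 10 degrees (1.0 is 10 degrees). In form: [{"fingers": .., "tx": .., "ty": .., "tz": .., "roll": ..}, ...]. A call has exactly 8 rows; each row is the pose to reach, as a shift and turn from the pose commanded when the call began, along the tool's axes at that moment; what a row does not reach only later rows make up. A row lasts 1/8 s, in which the tool goes at most 62.5 mm and 10.7 degrees, less where a joint would pass 70% of its speed; a pose out of reach is approached as far as the arm can. A call with a gripper value outside its range is refused whole. The fingers move at their own pace and stop on an object; FORCE is the grip in N (left out, the last holds). Time passes only in rows, so rows that repeat a pose let the fingers close, or fill a call up. It gives the time, the measured TCP pose, the force and the opening at its end, in the units of the state.
- observe(): the state, without advancing time (a new reading comes with each control period).
- read_camera(name): name is "scene" or "side" or "wrist"; returns (picture, depth): 384x512x3 uint8, red, green, blue; 384x512 float32, m along the optical axis (not along the pixel's ray), 0 where there is no reading.
- get_calibration(name): a dict with "vertical_fov" (degrees; the focal length in pixels is half the picture's height over the tangent of half this angle, whatever the lens; pixels are square), "cx", "cy" (the principal point, pixels), "pose" (4x4, takes a point from camera to world coordinates); the wrist camera has in their place "T_tool_cam" (4x4, takes a point from camera to tool coordinates, whose origin is the TCP and whose axes are the tool frame's). Camera axes: x right, y down, z forward; pixel columns grow to the right and rows downward; lengths in m; the calibration is good to about 2 mm. A picture is of the moment at which its call begins: read the wrist's pose just before it. get_calibration takes no time and is no camera call.
- hand_in(): hands the job in, once; it reports no verdict.
The state is a dict: "time": time; "qpos": joint angles; "qvel": joint speeds; "joint_efforts": joint torques, N m; "tool_pos": TCP position; "tool_rot": TCP orientation; "contact_force": force on the tool from outside, world axes, zero at the start; "torque": the same for the moment, N m; "opening": finger opening in m.
Only numpy, scipy, OpenCV 4.12 (cv2) and the standard library are available. Lean on these libraries where they do the work, as an engineer would, in place of code of your own. Each camera call takes 0.05 s, during which the arm holds its last target. There are 200 camera calls.

## Working session

There is one attempt and no reset: what is moved stays moved. The work goes in short steps, Python scripts to look and compute and a shell command to move; the robot and the scene stay as the last step left them, time stands still between calls to the robot, and variables do not carry over. Pictures are saved under pics/ and viewed, about 12 in all and at most 16, crops included, and the job is handed in when it is done.

```bash
mkdir -p pics
python3 - <<'E'
from cell import *
import cv2,numpy as np
print(observe(),tip_reach if not callable(tip_reach) else tip_reach())
for n in("scene","side"):
    p,d=read_camera(n);cv2.imwrite(f"pics/{n}0.png",p[:,:,::-1]);np.savez(f"{n}0.npz",p=p,d=d);print(n,get_calibration(n))
print(get_calibration("wrist"))
E
```

```text
{'time': 0.0, 'qpos': array([ 9.78015388e-01,  3.42737306e-01,  1.52500089e+00, -6.19107200e-05,
        1.27535603e+00, -1.46028119e-01]), 'qvel': array([-0.00049226, -0.0006477 ,  0.00065351,  0.00093002, -0.00014234,
       -0.00014997]), 'joint_efforts': array([ 5.92904726e-04, -4.31233943e+01, -2.44229168e+01,  7.15755788e-02,
        5.59384050e-02, -1.43162360e-04]), 'tool_pos': array([0.22663098, 0.47317438, 0.25104298]), 'tool_rot': array([-1.67741858,  1.56929359, -2.12415333]), 'contact_force': array([ 0.53010591, -0.27005283,  0.57885341]), 'torque': array([-0.03315535,  0.01014994,  0.03750891]), 'opening': 0.09185271128695714} 0.025
scene {'vertical_fov': 49.025815141163044, 'cx': 262.0697092679557, 'cy': 192.09731239276456, 'pose': array([[-0.78436894,  0.36556786, -0.50112424,  1.12953625],
       [ 0.61998472,  0.48756601, -0.61473436,  0.6711127 ],
       [ 0.01960402, -0.79286791, -0.60907812,  0.73275155],
       [ 0.        ,  0.        ,  0.        ,  1.        ]])}
side {'vertical_fov': 56.15891379753036, 'cx': 251.89273561684143, 'cy': 190.0114956391219, 'pose': array([[ 0.73934885, -0.43567811,  0.51336913,  0.10680631],
       [-0.67315864, -0.46146142,  0.57785015, -0.52734008],
       [-0.01485662, -0.77281171, -0.63446146,  0.59507353],
       [ 0.        ,  0.        ,  0.        ,  1.        ]])}
{'vertical_fov': 65.75609653806768, 'cx': 253.84408910969947, 'cy': 188.98056053582755, 'T_tool_cam': array([[ 4.43218921e-04, -2.80175060e-01,  9.59948821e-01,
        -1.33448725e-01],
       [ 9.99999384e-01, -8.52539591e-04, -7.10536816e-04,
        -1.73893313e-04],
       [ 1.01746907e-03,  9.59948545e-01,  2.80174510e-01,
        -7.54710323e-02],
       [ 0.00000000e+00,  0.00000000e+00,  0.00000000e+00,
         1.00000000e+00]])}
```

View pics/scene0.png

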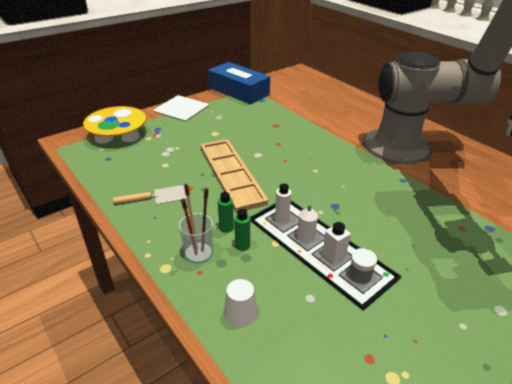

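View pics/side0.png

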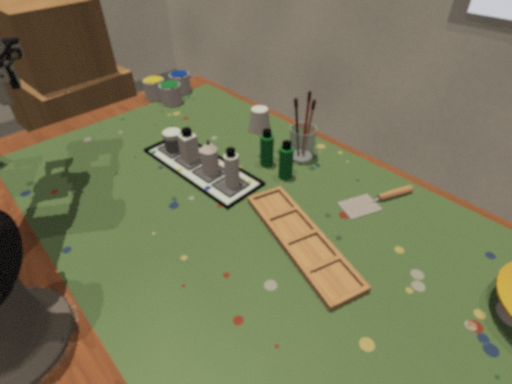

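The scene view shows the tray row from the robot's left (+y): jar (362,264), square (337,245), nozzle (308,226), slim (284,205). The two green look-alikes are at (226,212) and (242,230) and stay put. The rack is at (233,173). Targets from the robot's left are therefore slim, nozzle, square, jar.

```bash
cat > h.py <<'E'
import numpy as np,cv2
from cell import *
from scipy.spatial.transform import Rotation as R
def cloud(p,d,cal,T=None):
    T=cal["pose"] if T is None else T
    f=192/np.tan(np.radians(cal["vertical_fov"]/2)); v,u=np.nonzero(d>0); z=d[v,u]
    P=np.c_[(u-cal["cx"])/f*z,(v-cal["cy"])/f*z,z]
    return P@T[:3,:3].T+T[:3,3], p[v,u]
def toolT(s):
    T=np.eye(4);T[:3,:3]=R.from_euler("xyz",s["tool_rot"]).as_matrix();T[:3,3]=s["tool_pos"];return T
def wrist():
    s=observe();p,d=read_camera("wrist");c=get_calibration("wrist");return p,d,cloud(p,d,c,toolT(s)@c["T_tool_cam"])
def go(pt,yaw_dir,s=None):
    "shift in tool units from present tool pose to pt(TCP), and roll turning the jaw axis onto direction yaw_dir (angle of y axis in the plane, mod pi)"
    T=toolT(s or observe());t=T[:3,:3].T@(np.array(pt)-T[:3,3])/.04
    cur=np.arctan2(T[1,1],T[0,1]);e=(yaw_dir-cur+np.pi/2)%np.pi-np.pi/2  # world ccw
    return t.round(2),round(np.degrees(-e)/10,2),"(tool pointing down: roll=-ccw)",T[:3,0].round(3)
E
python3 - <<'E'
from h import *
o=[]
for n in("scene","side"):
    z=np.load(n+"0.npz");P,C=cloud(z["p"],z["d"],get_calibration(n))
    H=600;im=np.zeros((H,800,3),np.uint8)
    o.append((P,C))
    k=(P[:,2]>-.02)&(P[:,2]<.3)&(abs(P[:,0]-.55)<.4)&(abs(P[:,1])<.5);P=P[k];C=C[k]
    i=np.argsort(P[:,2]);P=P[i];C=C[i]
    for (x,y,_),c in zip(P,C): cv2.circle(im,(int(400-y*800),int(700-x*800)-0),1,c[::-1].tolist(),-1)
    cv2.imwrite(f"pics/ortho_{n}.png",im)
    hi=P[(P[:,2]>.055)&(P[:,2]<.14)]
    g=np.zeros((400,500),np.uint8);g[((hi[:,0]-.15)*500).astype(int),((hi[:,1]+.5)*500).astype(int)]=1
    g=cv2.dilate(g,np.ones((3,3)));N,L=cv2.connectedComponents(g)
    l=L[((hi[:,0]-.15)*500).astype(int),((hi[:,1]+.5)*500).astype(int)]
    for j in range(1,N):
        q=hi[l==j]
        if len(q)>25:
            t=q[q[:,2]>q[:,2].max()-.008];print(n,len(q),q[:,2].max().round(3),(t.min(0)+t.max(0)).round(3)/2,np.ptp(t,0).round(3))
a=np.vstack
E
```

```text
scene 426 0.069 [0.5475 0.3155 0.065 ] [0.054 0.053 0.008]
scene 509 0.106 [0.5525 0.2375 0.102 ] [0.028 0.026 0.008]
scene 341 0.108 [0.559  0.1475 0.104 ] [0.008 0.006 0.008]
scene 344 0.118 [0.5635 0.063  0.114 ] [0.025 0.024 0.008]
scene 330 0.112 [ 0.6945 -0.004   0.1085] [0.023 0.025 0.008]
scene 358 0.112 [0.6995 0.0735 0.108 ] [0.023 0.023 0.008]
scene 792 0.139 [0.821  0.0415 0.1355] [0.006 0.005 0.008]
scene 78 0.139 [0.7765 0.04   0.1345] [0.004 0.006 0.008]
scene 95 0.139 [0.797  0.0095 0.1355] [0.007 0.006 0.008]
scene 670 0.079 [0.819 0.229 0.075] [0.054 0.054 0.008]
side 179 0.068 [0.542  0.3135 0.064 ] [0.053 0.056 0.007]
side 336 0.105 [0.5465 0.2375 0.1015] [0.026 0.028 0.007]
side 277 0.11 [0.553 0.147 0.106] [0.006 0.005 0.008]
side 346 0.117 [0.5595 0.0605 0.1135] [0.022 0.024 0.008]
side 294 0.11 [ 0.6905 -0.004   0.1065] [0.023 0.023 0.008]
side 263 0.111 [0.6945 0.073  0.1075] [0.023 0.022 0.008]
side 629 0.139 [0.804 0.023 0.135] [0.03  0.039 0.008]
side 50 0.14 [0.772  0.0375 0.136 ] [0.007 0.004 0.007]
side 206 0.077 [0.813 0.228 0.073] [0.05  0.053 0.008]
```

View pics/ortho_side.png

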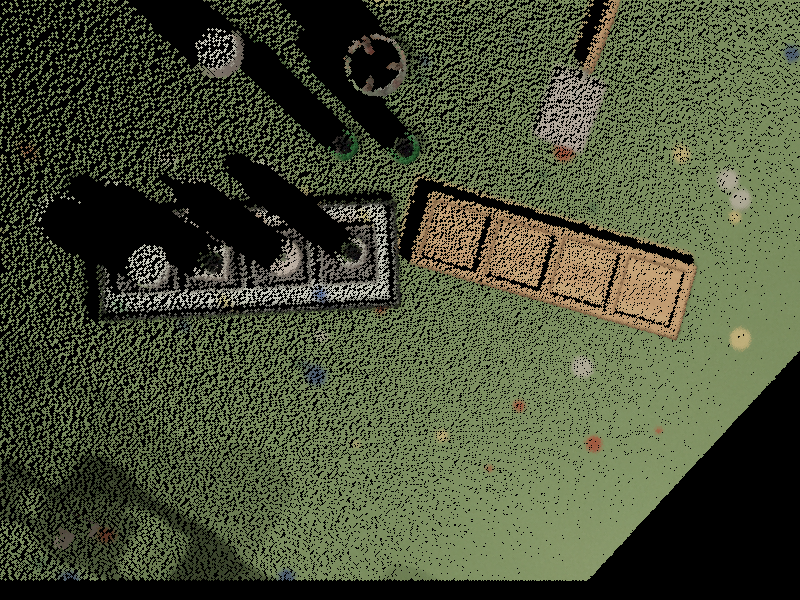

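View pics/ortho_scene.png

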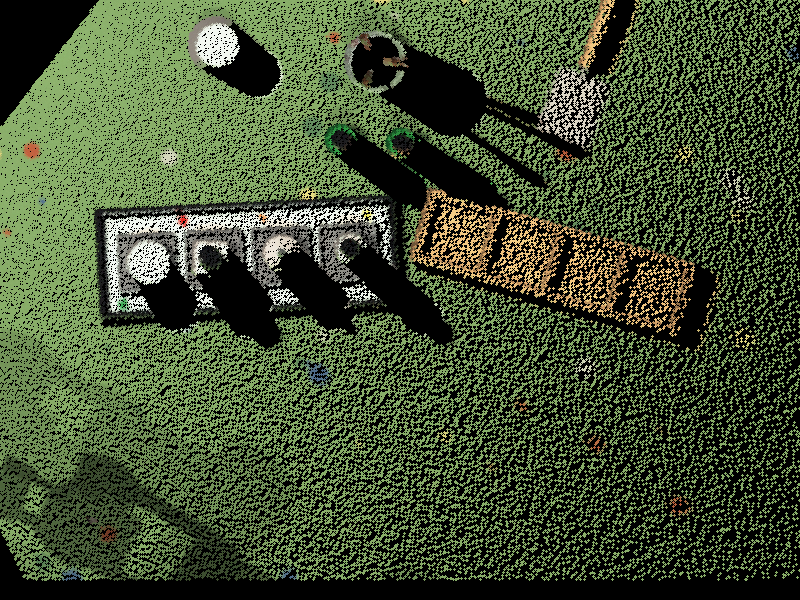

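Orthophotos: the tray row sits at x≈0.55, y 0.06 to 0.315, and the rack centre is near (0.555,-0.19) at yaw about -0.28. The green bottles are at (0.69,0.0) and (0.70,0.073), well clear. The two cameras differ by about 5 mm in x, so I'll refine with the wrist camera from above.

Run:
```python
from h import *
print(go([.52,.19,.25],.06),toolT(observe()).round(3).tolist())
```

```text
(array([ 0.03, -3.22,  9.67]), np.float64(6.1), '(tool pointing down: roll=-ccw)', array([-0.001, -0.001, -1.   ])) [[-0.001, 0.432, 0.902, 0.227], [-0.001, 0.902, -0.432, 0.473], [-1.0, -0.001, -0.0, 0.251], [0.0, 0.0, 0.0, 1.0]]
```

```bash
python3 -m crank '[{"fingers":1,"ty":-0.4,"tz":1.2,"roll":0.8},{"fingers":1,"ty":-0.8,"tz":2.4,"roll":1.6},{"fingers":1,"ty":-1.2,"tz":3.6,"roll":2.4},{"fingers":1,"ty":-1.6,"tz":4.9,"roll":3.2},{"fingers":1,"ty":-2.0,"tz":6.2,"roll":4.0},{"fingers":1,"ty":-2.4,"tz":7.4,"roll":4.8},{"fingers":1,"ty":-2.8,"tz":8.6,"roll":5.5},{"fingers":1,"ty":-3.22,"tz":9.67,"roll":6.1}]' 25
python3 - <<'E'
from h import *
read_camera("side")
s=observe();print(s["tool_pos"],s["qpos"].round(2),toolT(s)[:3,:3].round(3).tolist())
p,d,(P,C)=wrist();cv2.imwrite("pics/w1.png",p[:,:,::-1]);np.savez("w1.npz",p=p,d=d,P=P,C=C)
E
```

```text
[0.22668352 0.47323679 0.25119663] [ 0.98  0.34  1.52 -0.    1.28 -0.15] [[-0.001, 0.432, 0.902], [-0.001, 0.902, -0.432], [-1.0, -0.001, -0.0]]invalid input at $[0]: expected keys fingers, tx, ty, tz, roll
```

View pics/w1.png

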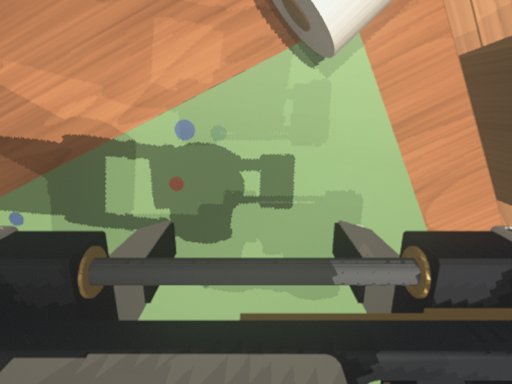

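The move was refused because every key is needed. The picture shows that the gripper hides rows below 230, so the useful view lies towards tool -z. I'll hover further along -y.

Run:
```python
from h import *
print(go([.52,.09,.27],.06))
```

```text
(array([-0.46, -5.47, 10.75]), np.float64(6.1), '(tool pointing down: roll=-ccw)', array([-0.001, -0.001, -1.   ]))
```

```bash
python3 -m crank '[{"fingers":1,"tx":-0.1,"ty":-0.6,"tz":1.2,"roll":0.8},{"fingers":1,"tx":-0.2,"ty":-1.3,"tz":2.6,"roll":1.6},{"fingers":1,"tx":-0.3,"ty":-2.0,"tz":4.0,"roll":2.4},{"fingers":1,"tx":-0.4,"ty":-2.7,"tz":5.4,"roll":3.2},{"fingers":1,"tx":-0.46,"ty":-3.4,"tz":6.8,"roll":4.0},{"fingers":1,"tx":-0.46,"ty":-4.1,"tz":8.2,"roll":4.8},{"fingers":1,"tx":-0.46,"ty":-4.8,"tz":9.5,"roll":5.5},{"fingers":1,"tx":-0.46,"ty":-5.5,"tz":10.75,"roll":6.1}]' 25
python3 - <<'E'
from h import *
for i in range(6): read_camera("side")
s=observe();print(s["tool_pos"],s["qpos"].round(2),toolT(s)[:3,:3].round(3).tolist())
p,d,(P,C)=wrist();cv2.imwrite("pics/w2.png",p[:,:,::-1]);np.savez("w2.npz",p=p,d=d,P=P,C=C)
E
```

```text
time: 1.2
tool_pos: [0.5205, 0.0874, 0.27]
tool_rot: [3.08, 1.571, 1.564]
contact_force: [0.4, -0.6, -0.0]
opening: 0.0919
[0.51889004 0.09011074 0.26996877] [ 0.03  0.33  1.49  0.    1.32 -0.03] [[-0.001, 0.998, 0.061], [0.0, 0.061, -0.998], [-1.0, -0.001, -0.001]]
```

View pics/w2.png

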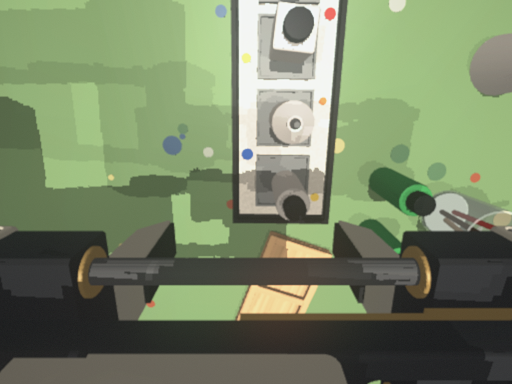

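Wrist view: square (298,25) with a small yaw, nozzle (293,122), slim (291,207), and the green bottle (410,190) to the right of the row. Next I'll measure the objects and fit the rack.

Run:
```python
from h import *
z=np.load("w2.npz");P,C=z["P"],z["C"]
def info(n,P,c,zlo,zhi,r=.035):
    k=(np.hypot(*(P[:,:2]-c).T)<r)&(P[:,2]>zlo)&(P[:,2]<zhi);q=P[k]
    if len(q)<15: print(n,len(q));return
    rc=cv2.minAreaRect(q[:,:2].astype(np.float32)*1000);print(n,len(q),"z",q[:,2].max().round(4),np.round(rc[0],1),np.round(rc[1],1),round(rc[2],1))
info("slimcap",P,[.56,.062],.11,.125);info("noz tip",P,[.556,.147],.10,.115);info("sq cap",P,[.55,.2375],.098,.115);info("sq shoulder",P,[.55,.2375],.080,.092)
info("slim sh",P,[.56,.062],.09,.104);info("green",P,[.697,.073],.105,.12)
for n in("scene","side"):
    a=np.load(n+"0.npz");Q,D=cloud(a["p"],a["d"],get_calibration(n));D=D.astype(int)
    info(n+" sq sh",Q,[.55,.2375],.080,.092)
    info(n+" jar",Q,[.545,.3145],.06,.075)
    k=(D[:,0]-D[:,2]>40)&(D[:,0]>D[:,1]+10)&(Q[:,2]<.03)&(Q[:,2]>.004)&(Q[:,0]>.42)&(Q[:,0]<.68)&(Q[:,1]<0.0)&(Q[:,1]>-.4);info(n+" rack",Q[k],[.55,-.19],0,.03,.25)
    k=(Q[:,2]<.03)&(Q[:,2]>-.01)&(Q[:,0]>.42)&(Q[:,0]<.66)&(D.max(1)<60)&(Q[:,1]>-.01)&(Q[:,1]<.4);info(n+" tray",Q[k],[.55,.19],-.01,.03,.22)
    t=Q[(abs(Q[:,0]-.4)<.05)&(abs(Q[:,1]+.05)<.1)];print("table z",np.median(t[:,2]))
t=P[(abs(P[:,0]-.42)<.03)&(abs(P[:,1]-.2)<.1)];print("wrist table z",np.median(t[:,2]))
```

```text
slimcap 422 z 0.1181 [562.3  62.2] [22.8 23.1] 18.2
noz tip 67 z 0.1097 [556.1 148. ] [7.5 7.9] 3.4
sq cap 847 z 0.1067 [550.2 236.8] [27.  27.1] 86.5
sq shoulder 1208 z 0.0919 [550.3 237.2] [42.4 42.2] 86.7
slim sh 474 z 0.1037 [561.5  63.9] [37.4 33.1] 27.1
green 443 z 0.1124 [697.3  73.2] [23.2 22.9] 27.3
scene sq sh 178 z 0.0919 [551.2 237.1] [43.  44.5] 84.4
scene jar 382 z 0.0691 [547.4 315.5] [53.5 53.2] 6.0
scene rack 2273 z 0.0213 [ 543.9 -201.8] [374.3  96.3] 74.1
scene tray 852 z 0.03 [554.  190.6] [137.7 376. ] 2.8
table z 0.0003672625628851067
side sq sh 103 z 0.091 [546.9 235.8] [41.4 43.1] 88.0
side jar 156 z 0.0677 [541.6 313.4] [51.7 51.1] 41.7
side rack 5622 z 0.0201 [ 544.2 -191.1] [348.2  96.4] 74.3
side tray 305 z 0.0295 [547.8 189.5] [136.6 377. ] 3.5
table z -0.00013072681575021505
wrist table z 0.000960545863597867
```

Readings agree within about 2 mm: square (0.550,0.237) yaw -3.3°, jar (0.545,0.3145), slim (0.562,0.062), nozzle (0.556,0.148), tray yaw about 3°. The rack needs a closer look later. Jar first.

Run:
```python
from h import *
print(go([.545,.3145,.057],.055))
```

```text
(array([ 5.33,  1.  , -5.55]), np.float64(0.04), '(tool pointing down: roll=-ccw)', array([-0.,  0., -1.]))
```

```bash
python3 -m crank '[{"fingers":1,"tx":0,"ty":0.2,"tz":-1.0,"roll":0},{"fingers":1,"tx":0,"ty":0.4,"tz":-2.2,"roll":0},{"fingers":1,"tx":0.3,"ty":0.7,"tz":-3.4,"roll":0},{"fingers":1,"tx":0.6,"ty":0.9,"tz":-4.6,"roll":0},{"fingers":1,"tx":1.0,"ty":1.0,"tz":-5.55,"roll":0},{"fingers":1,"tx":2.0,"ty":1.0,"tz":-5.55,"roll":0},{"fingers":1,"tx":3.0,"ty":1.0,"tz":-5.55,"roll":0},{"fingers":1,"tx":3.0,"ty":1.0,"tz":-5.55,"roll":0}]' 25
python3 - <<'E'
from h import *
p,d,(P,C)=wrist();cv2.imwrite("pics/w3.png",p[:,:,::-1])
print(go([.545,.3145,.057],.055))
E
```

```text
time: 2.55
tool_pos: [0.5435, 0.3139, 0.1473]
tool_rot: [-1.25, 1.564, -2.759]
contact_force: [-0.1, -0.4, 0.7]
opening: 0.0918
(array([ 2.32,  0.  , -0.01]), np.float64(0.04), '(tool pointing down: roll=-ccw)', array([-0.002, -0.001, -1.   ]))
```

View pics/w3.png

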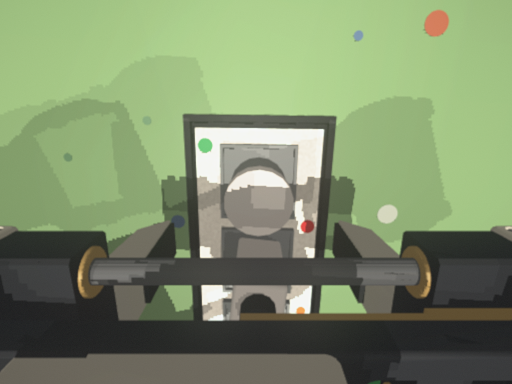

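The jar lid (259,200) is centred between the fingers. Now descend, grip and lift.

```bash
python3 -m crank '[{"fingers":1,"tx":0.8,"ty":0,"tz":0,"roll":0},{"fingers":1,"tx":1.6,"ty":0,"tz":0,"roll":0},{"fingers":1,"tx":2.3,"ty":0,"tz":0,"roll":0},{"fingers":1,"tx":2.3,"ty":0,"tz":0,"roll":0},{"fingers":-1,"tx":2.3,"ty":0,"tz":0,"roll":0},{"fingers":-1,"tx":2.3,"ty":0,"tz":0,"roll":0},{"fingers":-1,"tx":2.3,"ty":0,"tz":0,"roll":0},{"fingers":-1,"tx":2.3,"ty":0,"tz":0,"roll":0}]' 25
python3 -m crank '[{"fingers":-1,"tx":0,"ty":0,"tz":0,"roll":0},{"fingers":-1,"tx":-0.3,"ty":0,"tz":0,"roll":0},{"fingers":-1,"tx":-0.8,"ty":0,"tz":0,"roll":0},{"fingers":-1,"tx":-1.6,"ty":0,"tz":0,"roll":0},{"fingers":-1,"tx":-2.4,"ty":0,"tz":0,"roll":0},{"fingers":-1,"tx":-3.2,"ty":0,"tz":0,"roll":0},{"fingers":-1,"tx":-4.0,"ty":0,"tz":0,"roll":0},{"fingers":-1,"tx":-4.4,"ty":0,"tz":0,"roll":0}]' 25
python3 - <<'E'
from h import *
print(go([.52,-.33,.24],-.277))
E
```

```text
time: 3.6
tool_pos: [0.5465, 0.3134, 0.0587]
tool_rot: [1.978, 1.57, 0.466]
contact_force: [1.2, -0.5, -0.1]
opening: 0.0566
time: 4.6
tool_pos: [0.5467, 0.3134, 0.2365]
tool_rot: [1.936, 1.568, 0.425]
contact_force: [0.2, -0.3, -1.9]
opening: 0.0533
(array([-0.11, -1.62, 16.02]), np.float64(1.93), '(tool pointing down: roll=-ccw)', array([ 0.003,  0.001, -1.   ]))
```

```bash
python3 -m crank '[{"fingers":-1,"tx":0,"ty":0,"tz":0.5,"roll":0},{"fingers":-1,"tx":0,"ty":-0.2,"tz":1.5,"roll":0},{"fingers":-1,"tx":0,"ty":-0.3,"tz":2.7,"roll":0.2},{"fingers":-1,"tx":0,"ty":-0.4,"tz":3.9,"roll":0.4},{"fingers":-1,"tx":0,"ty":-0.5,"tz":5.1,"roll":0.6},{"fingers":-1,"tx":0,"ty":-0.6,"tz":6.3,"roll":0.8},{"fingers":-1,"tx":0,"ty":-0.7,"tz":7.5,"roll":1.0},{"fingers":-1,"tx":0,"ty":-0.8,"tz":8.7,"roll":1.2}]' 25
python3 - <<'E'
from h import *
print(go([.52,-.33,.24],-.277))
E
```

```text
time: 5.6
tool_pos: [0.5334, -0.0385, 0.2324]
tool_rot: [-1.535, 1.568, 3.025]
contact_force: [1.4, -0.4, -1.7]
opening: 0.0535
(array([-0.19,  0.77,  7.25]), np.float64(0.72), '(tool pointing down: roll=-ccw)', array([-0.003,  0.   , -1.   ]))
```

```bash
python3 -m crank '[{"fingers":-1,"tx":0,"ty":0.1,"tz":1.2,"roll":0.1},{"fingers":-1,"tx":-0.1,"ty":0.2,"tz":2.4,"roll":0.2},{"fingers":-1,"tx":-0.2,"ty":0.4,"tz":3.6,"roll":0.4},{"fingers":-1,"tx":-0.2,"ty":0.5,"tz":4.8,"roll":0.6},{"fingers":-1,"tx":-0.2,"ty":0.6,"tz":5.9,"roll":0.7},{"fingers":-1,"tx":-0.2,"ty":0.7,"tz":6.8,"roll":0.7},{"fingers":-1,"tx":-0.2,"ty":0.7,"tz":7.1,"roll":0.7},{"fingers":-1,"tx":-0.2,"ty":0.7,"tz":7.1,"roll":0.7}]' 25
python3 - <<'E'
from h import *
for i in range(4): read_camera("side")
p,d,(P,C)=wrist();cv2.imwrite("pics/w4.png",p[:,:,::-1]);np.savez("w4.npz",p=p,d=d,P=P,C=C)
s=observe();print(s["tool_pos"],toolT(s)[:3,:3].round(3).tolist())
D=C.astype(int);k=(D[:,0]-D[:,2]>40)&(D[:,0]>D[:,1]+10)&(P[:,2]<.03)&(P[:,2]>.004)&(P[:,0]>.42)&(P[:,0]<.68)&(P[:,1]<0.0)&(P[:,1]>-.4);q=P[k]
print(len(q),cv2.minAreaRect(q[:,:2].astype(np.float32)*1000))
# strips vs floor top map
im=np.zeros((560,480,3),np.uint8)
for (x,y,z),c in zip(P[k],C[k]):
    cv2.circle(im,(int((.0-y)*1200),int((.70-x)*1500*0.8)),1,((0,0,255) if z>.0145 else (200,200,200)),-1)
cv2.imwrite("pics/rackmap.png",im)
E
```

```text
time: 6.6
tool_pos: [0.5191, -0.3214, 0.2408]
tool_rot: [-2.034, 1.568, 2.404]
contact_force: [0.8, 0.9, -0.8]
opening: 0.0533
[ 0.52046078 -0.31979586  0.24219376] [[0.0, 0.964, -0.267], [0.0, -0.267, -0.964], [-1.0, -0.0, -0.0]]
14794 ((529.4264526367188, -249.70834350585938), (224.97142028808594, 94.14346313476562), 73.94880676269531)
```

View pics/w4.png

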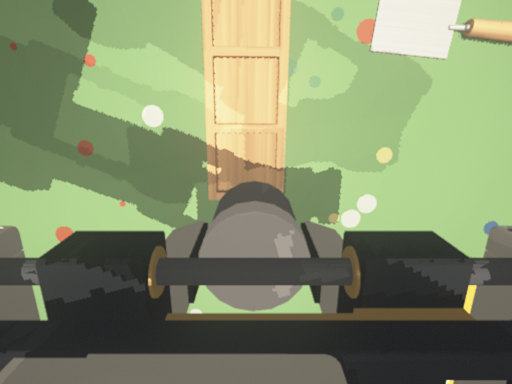

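The rack is in view: bay strips at rows 50, 125 and 190, and the -y end at row 198. Wrist and side cameras agree on rack centre (0.5455,-0.1915), yaw -0.278. Bay centres (slim to jar): (.580,-.070), (.557,-.151), (.534,-.232), (.511,-.313).

Run:
```python
from h import *
print(go([.511,-.313,.0635],-.278))
```

```text
(array([ 4.47, -0.27, -0.1 ]), np.float64(0.04), '(tool pointing down: roll=-ccw)', array([ 0.,  0., -1.]))
```

```bash
python3 -m crank '[{"fingers":-1,"tx":0.7,"ty":-0.15,"tz":-0.1,"roll":0},{"fingers":-1,"tx":1.6,"ty":-0.27,"tz":-0.1,"roll":0},{"fingers":-1,"tx":2.5,"ty":-0.27,"tz":-0.1,"roll":0},{"fingers":-1,"tx":3.3,"ty":-0.27,"tz":-0.1,"roll":0},{"fingers":-1,"tx":3.8,"ty":-0.27,"tz":-0.1,"roll":0},{"fingers":-1,"tx":4.2,"ty":-0.27,"tz":-0.1,"roll":0},{"fingers":-1,"tx":4.4,"ty":-0.27,"tz":-0.1,"roll":0},{"fingers":-1,"tx":4.4,"ty":-0.27,"tz":-0.1,"roll":0}]' 25
python3 - <<'E'
from h import *
read_camera("side");p,d=read_camera("side")
s=observe();print(s["tool_pos"],s["contact_force"])
cv2.imwrite("pics/s1.png",cv2.resize(p[150:330,180:400],None,fx=3,fy=3)[:,:,::-1])
E
```

```text
time: 7.85
tool_pos: [0.511, -0.3141, 0.066]
tool_rot: [-2.476, 1.571, 1.964]
contact_force: [0.0, 0.9, -1.4]
opening: 0.0538
[ 0.51135708 -0.31450781  0.06686821] [ 0.01710793 -0.10661376 -1.7829596 ]
```

View pics/s1.png

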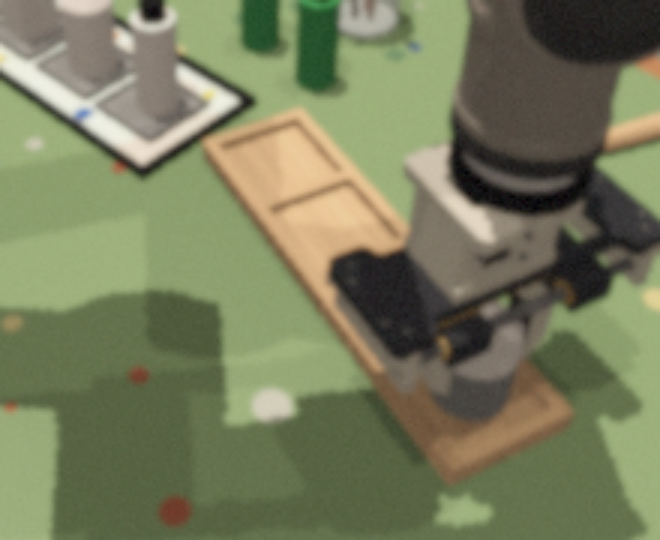

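The jar is over the end bay (crop position 475,395), a few mm above the floor. Lower slightly, release, and rise.

```bash
python3 -m crank '[{"fingers":-1,"tx":0.05,"ty":0,"tz":0,"roll":0},{"fingers":-1,"tx":0.1,"ty":0,"tz":0,"roll":0},{"fingers":-1,"tx":0.1,"ty":0,"tz":0,"roll":0},{"fingers":-0.2,"tx":0.1,"ty":0,"tz":0,"roll":0},{"fingers":0.6,"tx":0.1,"ty":0,"tz":0,"roll":0},{"fingers":1,"tx":0.1,"ty":0,"tz":0,"roll":0},{"fingers":1,"tx":0.1,"ty":0,"tz":0,"roll":0},{"fingers":1,"tx":0.1,"ty":0,"tz":0,"roll":0}]' 25
python3 -m crank '[{"fingers":1,"tx":-0.4,"ty":0,"tz":0,"roll":0},{"fingers":1,"tx":-1.0,"ty":0,"tz":0,"roll":0},{"fingers":1,"tx":-2.0,"ty":0,"tz":0,"roll":0},{"fingers":1,"tx":-3.0,"ty":0,"tz":0,"roll":0},{"fingers":1,"tx":-4.0,"ty":0,"tz":-1.0,"roll":-0.2},{"fingers":1,"tx":-4.4,"ty":0,"tz":-2.2,"roll":-0.4},{"fingers":1,"tx":-4.4,"ty":0,"tz":-3.5,"roll":-0.6},{"fingers":1,"tx":-4.4,"ty":0,"tz":-4.8,"roll":-0.9}]' 25
python3 - <<'E'
from h import *
n="side";p,d=read_camera(n);P,C=cloud(p,d,get_calibration(n))
k=(np.hypot(P[:,0]-.511,P[:,1]+.313)<.04)&(P[:,2]>.06)&(P[:,2]<.08);q=P[k];print(len(q),q[:,2].max(),cv2.minAreaRect(q[:,:2].astype(np.float32)))
print(go([.5505,.237,.15],-.058),go([.5505,.237,.066],-.058))
E
```

```text
time: 8.95
tool_pos: [0.5109, -0.3142, 0.062]
tool_rot: [-2.437, 1.571, 2.003]
contact_force: [1.1, 0.5, -0.1]
opening: 0.0888
time: 9.95
tool_pos: [0.5629, -0.1279, 0.2399]
tool_rot: [1.393, 1.568, -0.292]
contact_force: [0.5, 0.2, -0.2]
opening: 0.0915
603 0.07215181370358603 ((0.5090105533599854, -0.31200742721557617), (0.05363885313272476, 0.052584610879421234), 39.24678039550781)
(array([ 2.27, -1.3 , -8.87]), np.float64(-0.29), '(tool pointing down: roll=-ccw)', array([ 0.003,  0.003, -1.   ])) (array([ 4.37, -1.31, -8.87]), np.float64(-0.29), '(tool pointing down: roll=-ccw)', array([ 0.003,  0.003, -1.   ]))
```

Jar stands at (0.509,-0.312), top 0.071, as it should. Now the square.

```bash
python3 -m crank '[{"fingers":1,"tx":0,"ty":-0.2,"tz":-1.4,"roll":-0.1},{"fingers":1,"tx":0,"ty":-0.4,"tz":-2.8,"roll":-0.2},{"fingers":1,"tx":0,"ty":-0.6,"tz":-4.2,"roll":-0.3},{"fingers":1,"tx":0,"ty":-0.8,"tz":-5.6,"roll":-0.3},{"fingers":1,"tx":0,"ty":-1.0,"tz":-7.0,"roll":-0.3},{"fingers":1,"tx":0.2,"ty":-1.2,"tz":-8.1,"roll":-0.3},{"fingers":1,"tx":0.8,"ty":-1.3,"tz":-8.8,"roll":-0.3},{"fingers":1,"tx":1.4,"ty":-1.3,"tz":-8.8,"roll":-0.3}]' 25
python3 - <<'E'
from h import *
for i in range(4): read_camera("side")
print(go([.5505,.237,.072],-.058))
E
```

```text
time: 11.0
tool_pos: [0.5511, 0.2286, 0.1827]
tool_rot: [2.116, 1.569, 0.486]
contact_force: [-0.1, -0.7, 0.4]
opening: 0.092
(array([ 2.78, -0.05, -0.27]), np.float64(-0.03), '(tool pointing down: roll=-ccw)', array([ 0.001,  0.   , -1.   ]))
```

```bash
python3 -m crank '[{"fingers":1,"tx":0.6,"ty":-0.05,"tz":-0.27,"roll":0},{"fingers":1,"tx":1.4,"ty":-0.05,"tz":-0.27,"roll":0},{"fingers":1,"tx":2.2,"ty":-0.05,"tz":-0.27,"roll":0},{"fingers":1,"tx":2.75,"ty":-0.05,"tz":-0.27,"roll":0},{"fingers":1,"tx":2.75,"ty":-0.05,"tz":-0.27,"roll":0},{"fingers":-1,"tx":2.75,"ty":-0.05,"tz":-0.27,"roll":0},{"fingers":-1,"tx":2.75,"ty":-0.05,"tz":-0.27,"roll":0},{"fingers":-1,"tx":2.75,"ty":-0.05,"tz":-0.27,"roll":0}]' 25
python3 -m crank '[{"fingers":-1,"tx":0,"ty":0,"tz":0,"roll":0},{"fingers":-1,"tx":0,"ty":0,"tz":0,"roll":0},{"fingers":-1,"tx":0,"ty":0,"tz":0,"roll":0},{"fingers":-1,"tx":-0.4,"ty":0,"tz":0,"roll":0},{"fingers":-1,"tx":-1.2,"ty":0,"tz":0,"roll":0},{"fingers":-1,"tx":-2.2,"ty":0,"tz":0,"roll":0},{"fingers":-1,"tx":-3.2,"ty":0,"tz":0,"roll":0},{"fingers":-1,"tx":-4.2,"ty":0,"tz":0,"roll":0}]' 25
python3 - <<'E'
from h import *
for i in range(3): read_camera("side")
print(observe()["opening"],go([.534,-.232,.24],-.278))
E
```

```text
time: 12.2
tool_pos: [0.5505, 0.2373, 0.0732]
tool_rot: [1.938, 1.569, 0.305]
contact_force: [-0.1, -0.3, 0.3]
opening: 0.0662
time: 13.2
tool_pos: [0.5497, 0.2372, 0.2424]
tool_rot: [2.113, 1.57, 0.479]
contact_force: [0.7, -0.3, -1.6]
opening: 0.0418
0.042162226975810034 (array([ 0.06,  0.32, 11.74]), np.float64(1.23), '(tool pointing down: roll=-ccw)', array([ 0.005,  0.002, -1.   ]))
```

```bash
python3 -m crank '[{"fingers":-1,"tx":0,"ty":0,"tz":0.8,"roll":0},{"fingers":-1,"tx":0,"ty":0,"tz":2.1,"roll":0.1},{"fingers":-1,"tx":0,"ty":0.1,"tz":3.5,"roll":0.3},{"fingers":-1,"tx":0,"ty":0.1,"tz":4.9,"roll":0.5},{"fingers":-1,"tx":0,"ty":0.2,"tz":6.3,"roll":0.7},{"fingers":-1,"tx":0,"ty":0.3,"tz":7.7,"roll":0.9},{"fingers":-1,"tx":0,"ty":0.3,"tz":9.1,"roll":1.1},{"fingers":-1,"tx":0,"ty":0.3,"tz":10.4,"roll":1.2}]' 25
python3 - <<'E'
from h import *
for i in range(5): read_camera("side")
print(go([.534,-.232,.078],-.278))
E
```

```text
time: 14.35
tool_pos: [0.5348, -0.1803, 0.2385]
tool_rot: [-1.803, 1.568, 2.636]
contact_force: [1.1, 0.2, -1.3]
opening: 0.0414
(array([4.02, 0.34, 1.31]), np.float64(0.03), '(tool pointing down: roll=-ccw)', array([-0.002,  0.002, -1.   ]))
```

```bash
python3 -m crank '[{"fingers":-1,"tx":0,"ty":0.15,"tz":0.6,"roll":0},{"fingers":-1,"tx":0.3,"ty":0.34,"tz":1.31,"roll":0},{"fingers":-1,"tx":1.0,"ty":0.34,"tz":1.31,"roll":0},{"fingers":-1,"tx":1.9,"ty":0.34,"tz":1.31,"roll":0},{"fingers":-1,"tx":2.8,"ty":0.34,"tz":1.31,"roll":0},{"fingers":-1,"tx":3.5,"ty":0.34,"tz":1.31,"roll":0},{"fingers":-1,"tx":3.9,"ty":0.34,"tz":1.31,"roll":0},{"fingers":-1,"tx":4.0,"ty":0.34,"tz":1.31,"roll":0}]' 25
python3 - <<'E'
from h import *
for i in range(5): read_camera("side")
s=observe();print(s["tool_pos"],s["contact_force"],go([.534,-.232,.077],-.278))
E
```

```text
time: 15.6
tool_pos: [0.5349, -0.2317, 0.0794]
tool_rot: [-1.974, 1.569, 2.467]
contact_force: [-0.3, 0.3, -2.0]
opening: 0.0421
[ 0.53552955 -0.2330562   0.08123324] [ 0.5808241   0.507879   -1.38516272] (array([ 0.11, -0.04, -0.02]), np.float64(0.03), '(tool pointing down: roll=-ccw)', array([ 0.002, -0.001, -1.   ]))
```

```bash
python3 -m crank '[{"fingers":-1,"tx":0.05,"ty":0,"tz":0,"roll":0},{"fingers":-1,"tx":0.1,"ty":0,"tz":0,"roll":0},{"fingers":-1,"tx":0.1,"ty":0,"tz":0,"roll":0},{"fingers":-0.4,"tx":0.1,"ty":0,"tz":0,"roll":0},{"fingers":0.2,"tx":0.1,"ty":0,"tz":0,"roll":0},{"fingers":0.8,"tx":0.1,"ty":0,"tz":0,"roll":0},{"fingers":1,"tx":0.1,"ty":0,"tz":0,"roll":0},{"fingers":1,"tx":0.1,"ty":0,"tz":0,"roll":0}]' 25
python3 -m crank '[{"fingers":1,"tx":-0.4,"ty":0,"tz":0,"roll":0},{"fingers":1,"tx":-1.0,"ty":0,"tz":0,"roll":0},{"fingers":1,"tx":-2.0,"ty":0,"tz":0,"roll":0},{"fingers":1,"tx":-3.0,"ty":0,"tz":0,"roll":0},{"fingers":1,"tx":-4.0,"ty":0,"tz":-1.0,"roll":-0.2},{"fingers":1,"tx":-4.1,"ty":0,"tz":-2.2,"roll":-0.5},{"fingers":1,"tx":-4.1,"ty":0,"tz":-3.5,"roll":-0.8},{"fingers":1,"tx":-4.1,"ty":0,"tz":-4.8,"roll":-1.1}]' 25
python3 - <<'E'
from h import *
for i in range(4): read_camera("side")
n="side";p,d=read_camera(n);P,C=cloud(p,d,get_calibration(n))
k=(np.hypot(P[:,0]-.534,P[:,1]+.232)<.04)&(P[:,2]>.1)&(P[:,2]<.125);q=P[k];print(len(q),q[:,2].max(),cv2.minAreaRect(q[:,:2].astype(np.float32)))
print(go([.5565,.148,.15],.055),observe()["tool_pos"])
E
```

```text
time: 16.85
tool_pos: [0.5349, -0.2328, 0.0762]
tool_rot: [1.904, 1.571, 0.06]
contact_force: [-0.3, -0.2, 1.1]
opening: 0.0772
time: 17.85
tool_pos: [0.5868, -0.0465, 0.2417]
tool_rot: [1.466, 1.569, -0.184]
contact_force: [0.2, -0.3, -0.4]
opening: 0.0919
148 0.1092469293406571 ((0.5320699214935303, -0.23337560892105103), (0.02652847394347191, 0.026200473308563232), 8.82530689239502)
(array([ 2.27, -1.14, -4.83]), np.float64(-0.77), '(tool pointing down: roll=-ccw)', array([ 0.001, -0.001, -1.   ])) [ 0.58647047 -0.04814244  0.24088568]
```

Square stands at (0.532,-0.233), top 0.109. Next the nozzle, gripped at h≈60 mm so the palm clears its tip.

```bash
python3 -m crank '[{"fingers":1,"tx":0,"ty":-0.2,"tz":-0.8,"roll":-0.1},{"fingers":1,"tx":0,"ty":-0.4,"tz":-1.8,"roll":-0.3},{"fingers":1,"tx":0,"ty":-0.7,"tz":-2.8,"roll":-0.5},{"fingers":1,"tx":0,"ty":-1.0,"tz":-3.8,"roll":-0.7},{"fingers":1,"tx":0.1,"ty":-1.14,"tz":-4.6,"roll":-0.77},{"fingers":1,"tx":0.5,"ty":-1.14,"tz":-4.83,"roll":-0.77},{"fingers":1,"tx":1.0,"ty":-1.14,"tz":-4.83,"roll":-0.77},{"fingers":1,"tx":1.4,"ty":-1.14,"tz":-4.83,"roll":-0.77}]' 25
python3 - <<'E'
from h import *
for i in range(5): read_camera("side")
print(go([.5565,.148,.072],.055))
E
```

```text
time: 19.1
tool_pos: [0.5565, 0.1467, 0.1827]
tool_rot: [-1.187, 1.569, -2.706]
contact_force: [0.3, 0.3, -0.2]
opening: 0.0921
(array([ 2.81, -0.02, -0.01]), np.float64(-0.01), '(tool pointing down: roll=-ccw)', array([ 0.001,  0.   , -1.   ]))
```

```bash
python3 -m crank '[{"fingers":1,"tx":0.6,"ty":0,"tz":0,"roll":0},{"fingers":1,"tx":1.4,"ty":0,"tz":0,"roll":0},{"fingers":1,"tx":2.2,"ty":0,"tz":0,"roll":0},{"fingers":1,"tx":2.8,"ty":0,"tz":0,"roll":0},{"fingers":1,"tx":2.8,"ty":0,"tz":0,"roll":0},{"fingers":-1,"tx":2.8,"ty":0,"tz":0,"roll":0},{"fingers":-1,"tx":2.8,"ty":0,"tz":0,"roll":0},{"fingers":-1,"tx":2.8,"ty":0,"tz":0,"roll":0}]' 25
python3 -m crank '[{"fingers":-1,"tx":0,"ty":0,"tz":0,"roll":0},{"fingers":-1,"tx":0,"ty":0,"tz":0,"roll":0},{"fingers":-1,"tx":0,"ty":0,"tz":0,"roll":0},{"fingers":-1,"tx":-0.4,"ty":0,"tz":0,"roll":0},{"fingers":-1,"tx":-1.2,"ty":0,"tz":0,"roll":0},{"fingers":-1,"tx":-2.2,"ty":0,"tz":0,"roll":0},{"fingers":-1,"tx":-3.2,"ty":0,"tz":0,"roll":0},{"fingers":-1,"tx":-4.2,"ty":0,"tz":0,"roll":0}]' 25
python3 - <<'E'
from h import *
for i in range(3): read_camera("side")
print(observe()["opening"],go([.557,-.151,.24],-.278))
E
```

```text
time: 20.35
tool_pos: [0.5571, 0.1484, 0.0731]
tool_rot: [1.674, 1.569, 0.157]
contact_force: [-0.2, -0.2, 0.6]
opening: 0.0665
time: 21.35
tool_pos: [0.5563, 0.1483, 0.2425]
tool_rot: [1.732, 1.57, 0.215]
contact_force: [0.2, -0.6, -1.2]
opening: 0.0454
0.045430410952026774 (array([ 0.08, -0.42,  7.48]), np.float64(1.9), '(tool pointing down: roll=-ccw)', array([ 0.006,  0.001, -1.   ]))
```

```bash
python3 -m crank '[{"fingers":-1,"tx":0,"ty":0,"tz":0.5,"roll":0.1},{"fingers":-1,"tx":0,"ty":0,"tz":1.4,"roll":0.3},{"fingers":-1,"tx":0,"ty":-0.1,"tz":2.5,"roll":0.6},{"fingers":-1,"tx":0,"ty":-0.1,"tz":3.7,"roll":0.9},{"fingers":-1,"tx":0,"ty":-0.2,"tz":4.9,"roll":1.2},{"fingers":-1,"tx":0,"ty":-0.3,"tz":6.0,"roll":1.5},{"fingers":-1,"tx":0,"ty":-0.4,"tz":7.0,"roll":1.8},{"fingers":-1,"tx":0,"ty":-0.4,"tz":7.5,"roll":1.9}]' 25
python3 - <<'E'
from h import *
for i in range(5): read_camera("side")
print(go([.557,-.151,.078],-.278))
E
```

```text
time: 22.5
tool_pos: [0.5556, -0.1548, 0.2387]
tool_rot: [-1.572, 1.568, 2.859]
contact_force: [-0.5, 0.8, -1.5]
opening: 0.0457
(array([ 4.04,  0.01, -0.  ]), np.float64(0.01), '(tool pointing down: roll=-ccw)', array([-0.001,  0.001, -1.   ]))
```

```bash
python3 -m crank '[{"fingers":-1,"tx":0.4,"ty":0,"tz":0,"roll":0},{"fingers":-1,"tx":1.2,"ty":0,"tz":0,"roll":0},{"fingers":-1,"tx":2.1,"ty":0,"tz":0,"roll":0},{"fingers":-1,"tx":3.0,"ty":0,"tz":0,"roll":0},{"fingers":-1,"tx":3.6,"ty":0,"tz":0,"roll":0},{"fingers":-1,"tx":3.9,"ty":0,"tz":0,"roll":0},{"fingers":-1,"tx":4.04,"ty":0,"tz":0,"roll":0},{"fingers":-1,"tx":4.04,"ty":0,"tz":0,"roll":0}]' 25
python3 - <<'E'
from h import *
for i in range(5): read_camera("side")
s=observe();print(s["tool_pos"],s["contact_force"],go([.557,-.151,.077],-.278))
E
```

```text
time: 23.75
tool_pos: [0.5572, -0.1518, 0.079]
tool_rot: [1.638, 1.57, -0.21]
contact_force: [0.5, -0.6, -0.3]
opening: 0.0457
[ 0.55718537 -0.15226578  0.0792569 ] [ 0.10504172  0.02950394 -1.44510123] (array([ 0.06, -0.01, -0.03]), np.float64(0.0), '(tool pointing down: roll=-ccw)', array([ 0.001, -0.   , -1.   ]))
```

```bash
python3 -m crank '[{"fingers":-1,"tx":0.03,"ty":0,"tz":0,"roll":0},{"fingers":-1,"tx":0.07,"ty":0,"tz":0,"roll":0},{"fingers":-1,"tx":0.07,"ty":0,"tz":0,"roll":0},{"fingers":-0.4,"tx":0.07,"ty":0,"tz":0,"roll":0},{"fingers":0.2,"tx":0.07,"ty":0,"tz":0,"roll":0},{"fingers":0.8,"tx":0.07,"ty":0,"tz":0,"roll":0},{"fingers":1,"tx":0.07,"ty":0,"tz":0,"roll":0},{"fingers":1,"tx":0.07,"ty":0,"tz":0,"roll":0}]' 25
python3 -m crank '[{"fingers":1,"tx":-0.4,"ty":0,"tz":0,"roll":0},{"fingers":1,"tx":-1.0,"ty":0,"tz":0,"roll":0},{"fingers":1,"tx":-2.0,"ty":0,"tz":0,"roll":0},{"fingers":1,"tx":-3.0,"ty":0,"tz":0,"roll":0},{"fingers":1,"tx":-4.0,"ty":0,"tz":-0.8,"roll":-0.3},{"fingers":1,"tx":-4.1,"ty":0,"tz":-1.8,"roll":-0.6},{"fingers":1,"tx":-4.1,"ty":0,"tz":-2.8,"roll":-0.9},{"fingers":1,"tx":-4.1,"ty":0,"tz":-3.8,"roll":-1.2}]' 25
python3 - <<'E'
from h import *
for i in range(4): read_camera("side")
n="side";p,d=read_camera(n);P,C=cloud(p,d,get_calibration(n))
k=(np.hypot(P[:,0]-.557,P[:,1]+.151)<.04)&(P[:,2]>.1)&(P[:,2]<.125);q=P[k];print(len(q),q[:,2].max(),cv2.minAreaRect(q[:,:2].astype(np.float32)))
print(go([.562,.062,.2],.055),observe()["tool_pos"])
E
```

```text
time: 25.0
tool_pos: [0.5568, -0.1521, 0.0756]
tool_rot: [-2.319, 1.571, 2.115]
contact_force: [-0.3, 0.0, -0.8]
opening: 0.0804
time: 26.0
tool_pos: [0.5987, -0.0047, 0.2413]
tool_rot: [1.548, 1.569, -0.09]
contact_force: [-0.9, 0.2, -0.1]
opening: 0.0918
23 0.11156809963730963 ((0.5540829300880432, -0.15382611751556396), (0.009648078121244907, 0.008469433523714542), 26.51253318786621)
(array([ 1.01, -1.02, -1.64]), np.float64(-0.71), '(tool pointing down: roll=-ccw)', array([ 0.001, -0.   , -1.   ])) [ 0.59836037 -0.00621155  0.24045331]
```

Nozzle stands at (0.554,-0.154), tip 0.112. Last is the white slim at (0.562,0.062). The green ones at (0.697,0.073) and (0.692,-0.004) are 135 mm away.

```bash
python3 -m crank '[{"fingers":1,"tx":0,"ty":-0.3,"tz":-0.5,"roll":-0.2},{"fingers":1,"tx":0,"ty":-0.6,"tz":-1.1,"roll":-0.5},{"fingers":1,"tx":0,"ty":-1.0,"tz":-1.6,"roll":-0.71},{"fingers":1,"tx":0.3,"ty":-1.02,"tz":-1.64,"roll":-0.71},{"fingers":1,"tx":0.7,"ty":-1.02,"tz":-1.64,"roll":-0.71},{"fingers":1,"tx":1.0,"ty":-1.02,"tz":-1.64,"roll":-0.71},{"fingers":1,"tx":1.0,"ty":-1.02,"tz":-1.64,"roll":-0.71},{"fingers":1,"tx":1.0,"ty":-1.02,"tz":-1.64,"roll":-0.71}]' 25
python3 - <<'E'
from h import *
p,d,(P,C)=wrist();k=(np.hypot(P[:,0]-.562,P[:,1]-.062)<.04)&(P[:,2]>.108)&(P[:,2]<.13);q=P[k];print(len(q),len(q) and cv2.minAreaRect(q[:,:2].astype(np.float32)))
cv2.imwrite("pics/w5.png",p[:,:,::-1])
print(go([.562,.062,.087],.055))
E
```

```text
time: 27.25
tool_pos: [0.5625, 0.062, 0.2]
tool_rot: [1.604, 1.57, 0.088]
contact_force: [-0.1, -0.1, 0.2]
opening: 0.0917
748 ((0.5625213980674744, 0.06228281557559967), (0.0229777954518795, 0.023278923705220222), 18.48672103881836)
(array([ 2.83, -0.02, -0.  ]), np.float64(0.0), '(tool pointing down: roll=-ccw)', array([ 0.001,  0.   , -1.   ]))
```

View pics/w5.png

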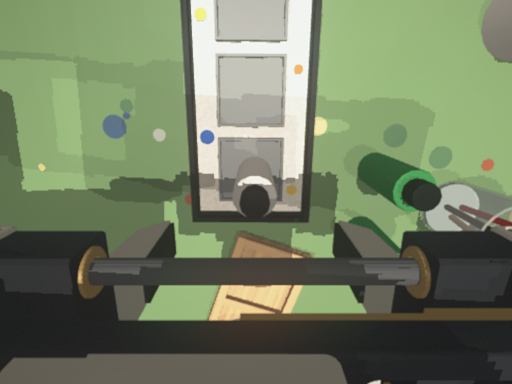

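The white slim (255,195) is centred between the fingers and confirmed at (0.5625,0.062). The green one (400,180) is well outside. Grip it.

```bash
python3 -m crank '[{"fingers":1,"tx":0.6,"ty":0,"tz":0,"roll":0},{"fingers":1,"tx":1.4,"ty":0,"tz":0,"roll":0},{"fingers":1,"tx":2.2,"ty":0,"tz":0,"roll":0},{"fingers":1,"tx":2.82,"ty":0,"tz":0,"roll":0},{"fingers":1,"tx":2.82,"ty":0,"tz":0,"roll":0},{"fingers":-1,"tx":2.82,"ty":0,"tz":0,"roll":0},{"fingers":-1,"tx":2.82,"ty":0,"tz":0,"roll":0},{"fingers":-1,"tx":2.82,"ty":0,"tz":0,"roll":0}]' 25
python3 -m crank '[{"fingers":-1,"tx":0,"ty":0,"tz":0,"roll":0},{"fingers":-1,"tx":0,"ty":0,"tz":0,"roll":0},{"fingers":-1,"tx":0,"ty":0,"tz":0,"roll":0},{"fingers":-1,"tx":-0.3,"ty":0,"tz":0,"roll":0},{"fingers":-1,"tx":-0.8,"ty":0,"tz":0,"roll":0},{"fingers":-1,"tx":-1.5,"ty":0,"tz":0,"roll":0},{"fingers":-1,"tx":-2.2,"ty":0,"tz":0,"roll":0},{"fingers":-1,"tx":-2.8,"ty":0,"tz":0,"roll":0}]' 25
python3 - <<'E'
from h import *
for i in range(3): read_camera("side")
print(observe()["opening"],go([.580,-.070,.2],-.278))
E
```

```text
time: 28.3
tool_pos: [0.5627, 0.0623, 0.0879]
tool_rot: [1.528, 1.569, 0.013]
contact_force: [-0.4, 0.7, -0.8]
opening: 0.0663
time: 29.3
tool_pos: [0.5623, 0.0623, 0.2008]
tool_rot: [1.563, 1.57, 0.048]
contact_force: [0.9, 0.8, -1.4]
opening: 0.0374
0.03726381848719345 (array([0.01, 0.25, 3.33]), np.float64(1.91), '(tool pointing down: roll=-ccw)', array([ 0.003,  0.   , -1.   ]))
```

```bash
python3 -m crank '[{"fingers":-1,"tx":0,"ty":0,"tz":0.3,"roll":0.2},{"fingers":-1,"tx":0,"ty":0.1,"tz":0.9,"roll":0.5},{"fingers":-1,"tx":0,"ty":0.1,"tz":1.6,"roll":0.9},{"fingers":-1,"tx":0,"ty":0.2,"tz":2.3,"roll":1.3},{"fingers":-1,"tx":0,"ty":0.25,"tz":2.9,"roll":1.7},{"fingers":-1,"tx":0,"ty":0.25,"tz":3.33,"roll":1.9},{"fingers":-1,"tx":0,"ty":0.25,"tz":3.33,"roll":1.9},{"fingers":-1,"tx":0,"ty":0.25,"tz":3.33,"roll":1.9}]' 25
python3 - <<'E'
from h import *
print(go([.580,-.070,.0935],-.278))
E
```

```text
time: 30.45
tool_pos: [0.5794, -0.0696, 0.1986]
tool_rot: [-2.048, 1.57, 2.389]
contact_force: [-1.0, -0.3, -0.6]
opening: 0.0373
(array([2.63, 0.02, 0.01]), np.float64(0.02), '(tool pointing down: roll=-ccw)', array([-0.001,  0.001, -1.   ]))
```

```bash
python3 -m crank '[{"fingers":-1,"tx":0.4,"ty":0,"tz":0,"roll":0},{"fingers":-1,"tx":1.0,"ty":0,"tz":0,"roll":0},{"fingers":-1,"tx":1.6,"ty":0,"tz":0,"roll":0},{"fingers":-1,"tx":2.2,"ty":0,"tz":0,"roll":0},{"fingers":-1,"tx":2.5,"ty":0,"tz":0,"roll":0},{"fingers":-1,"tx":2.62,"ty":0,"tz":0,"roll":0},{"fingers":-1,"tx":2.62,"ty":0,"tz":0,"roll":0},{"fingers":-1,"tx":2.62,"ty":0,"tz":0,"roll":0}]' 25
python3 - <<'E'
from h import *
for i in range(3): read_camera("side")
s=observe();print(s["tool_pos"],s["contact_force"],go([.580,-.070,.0918],-.278))
E
```

```text
time: 31.45
tool_pos: [0.5801, -0.0702, 0.095]
tool_rot: [1.645, 1.569, -0.202]
contact_force: [0.2, -0.1, -0.8]
opening: 0.0375
[ 0.57994615 -0.07019937  0.09474733] [ 4.81034187e-01 -1.25769624e-03 -1.50421041e+00] (array([ 0.07, -0.  , -0.01]), np.float64(0.01), '(tool pointing down: roll=-ccw)', array([ 0.001, -0.   , -1.   ]))
```

```bash
python3 -m crank '[{"fingers":-1,"tx":0.03,"ty":0,"tz":0,"roll":0},{"fingers":-1,"tx":0.07,"ty":0,"tz":0,"roll":0},{"fingers":-1,"tx":0.07,"ty":0,"tz":0,"roll":0},{"fingers":-0.5,"tx":0.07,"ty":0,"tz":0,"roll":0},{"fingers":0.1,"tx":0.07,"ty":0,"tz":0,"roll":0},{"fingers":0.7,"tx":0.07,"ty":0,"tz":0,"roll":0},{"fingers":1,"tx":0.07,"ty":0,"tz":0,"roll":0},{"fingers":1,"tx":0.07,"ty":0,"tz":0,"roll":0}]' 25
python3 -m crank '[{"fingers":1,"tx":-0.3,"ty":0,"tz":0,"roll":0},{"fingers":1,"tx":-0.9,"ty":0,"tz":0,"roll":0},{"fingers":1,"tx":-1.8,"ty":0,"tz":0,"roll":0},{"fingers":1,"tx":-2.8,"ty":0,"tz":0,"roll":0},{"fingers":1,"tx":-3.8,"ty":0,"tz":0,"roll":0},{"fingers":1,"tx":-4.3,"ty":-0.5,"tz":-1.0,"roll":0},{"fingers":1,"tx":-4.3,"ty":-1.5,"tz":-2.0,"roll":0},{"fingers":1,"tx":-4.3,"ty":-2.5,"tz":-3.0,"roll":0}]' 25
python3 - <<'E'
from h import *
for i in range(5): read_camera("side")
c=np.array([.5455,-.1915]);a=-.278;M=np.array([[np.cos(a),np.sin(a)],[-np.sin(a),np.cos(a)]])
for n in("side","scene"):
    p,d=read_camera(n);P,C=cloud(p,d,get_calibration(n))
    for o,t,h in(("slim",.126,.120),("nozzle",.042,.112),("square",-.042,.108),("jar",-.126,.070)):
        b=c+M.T@[0,t];k=(np.hypot(*(P[:,:2]-b).T)<.035)&(abs(P[:,2]-h)<.008);q=P[k]
        if len(q)>4: print(n,o,"top",q[:,2].max().round(4),"rack xy err",(M@(np.array(cv2.minAreaRect(q[:,:2].astype(np.float32))[0])-c)-[0,t]).round(4))
        else: print(n,o,len(q))
    cv2.imwrite(f"pics/end_{n}.png",cv2.resize(p[80:330,100:420],None,fx=2,fy=2)[:,:,::-1])
print(observe()["tool_pos"])
E
```

```text
time: 32.6
tool_pos: [0.5797, -0.0701, 0.0914]
tool_rot: [2.075, 1.571, 0.229]
contact_force: [-1.5, -0.2, -0.2]
opening: 0.0725
time: 33.6
tool_pos: [0.5153, 0.0738, 0.2645]
tool_rot: [1.994, 1.569, 0.146]
contact_force: [0.4, 0.6, 0.1]
opening: 0.0919
side slim top 0.1213 rack xy err [-0.0031 -0.0019]
side nozzle top 0.1119 rack xy err [-0.0024 -0.0027]
side square top 0.1088 rack xy err [-0.0014 -0.0013]
side jar top 0.0729 rack xy err [-0.0019 -0.0009]
scene slim top 0.1223 rack xy err [0.0016 0.0001]
scene nozzle top 0.1128 rack xy err [ 0.0014 -0.0002]
scene square top 0.1104 rack xy err [0.0041 0.0028]
scene jar top 0.0734 rack xy err [ 0.0053 -0.0006]
[0.51672491 0.07156857 0.26358776]
```

View pics/end_side.png

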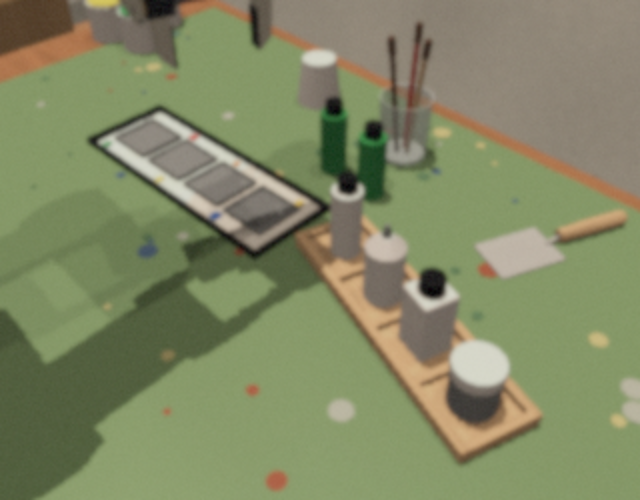

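The rack holds slim (347,220), nozzle (385,270), square (430,320) and jar (477,380), all upright, one to a bay. The saucers are empty, the green bottles are still standing in place, and the robot is clear.

```bash
python3 -c "
from cell import *
print(hand_in())"
```

```text
the job is handed in; nothing more can be done
None
```

I moved all four containers into the rack in reverse order and handed the job in at about 34 s. From the robot's left the bays now hold slim, nozzle, square and jar; the tray had jar, square, nozzle and slim.

**Last checks:** The side and scene cameras both show each container upright and within 6 mm of its bay centre; the limit is 22 mm. Tops read 1 to 3 mm above the expected heights, mostly the same small offset seen before moving. The robot was clear of everything, and the green look-alikes were still standing where they were.

**Failed or disagreed:** My first move command was refused because it left out some keys, so nothing moved. The two fixed cameras disagreed by about 5 mm in x, so I used the wrist camera, or an average for the jar, and I did not measure tilt or speed as numbers.

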